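Hold a mailing canister's push-and-turn lid half-way to its lock

TASK

Put the dark push-and-turn lid on the open white mailing canister clamped to the counter: let its two lugs down through the two notches in the mouth, push it flush against the sprung cushion and turn it clockwise, seen from above, half-way to the lock. The lock clicks a quarter turn on from the notches and is tamper-proof, so it must not click before the customs slip has been checked: stop at half-way, where the lid's grip ridge points at the two small ribs on the canister's neck, and finish with the lid still gripped by its ridge, pressed flush and held still there. Leave the other things on the counter where they are.

Things in the scene. Friction and masses are not known exactly. Their poses are not given: they have to be found in the camera images.
- lid: loose lid of dark plastic, 90 g, standing upright on its plug; origin centre of the plug's underside, z up. Upwards: plug, radius 29 mm, z 0 to 17 (foot tapered to 26); flange, radius 43, z 17 to 22; a straight grip ridge along the lid's x, 56 long, 14 thick, z 22 to 48, with a 20 thick foot 1.7 high. Turning it by 180 degrees makes no difference. Grip the ridge from above, across its 14 mm.
- lid_grip (a point): point on the lid's axis inside the ridge, 44 mm above the lid's origin and 22 mm above the flange's top: where the TCP belongs in a full-depth grip.
- lug (a point): end of the lid's +x lug, 36 mm from the axis, 6 mm above the lid's origin. Two lugs stick out of the plug under the flange, along +x and -x (where the ridge points), 15 mm wide, z 4 to 8 mm, each with a dimple 7 mm wide in the middle of its end.
- canister: open white canister, fixed in an aluminium ring clamp on a dark base plate 130 x 130 x 10 mm. Origin on the counter on the canister's axis, z up. Neck radius 44 mm, rim 150 mm above the counter. Its x is the half-way direction: the lid goes in with its x at +45 (or 225) degrees to it (counter-clockwise from above) and is turned 45 degrees clockwise until the two x axes are parallel.
- mouth (a point): centre of the mouth, at the rim. The mouth is a flat ledge, 5 mm thick, top flush with the rim, with a round opening of radius 31.5 mm (2.5 mm clear of the plug) and two notches. Lid flush: lid origin 133 mm above the canister's. The lugs are clear below the ledge when the flange is less than 4 mm above the rim; a turned lid that is let go rises by those 4 mm.
- notch (a point): middle of one notch, at rim height, at +45 degrees from the canister's x; the other faces it, at 225. Each is 20 mm wide (2.5 mm to spare on each side of a lug) and reaches out to radius 39.5 mm. Below the ledge, where the lugs run, the bore has that radius; a stop blocks turning counter-clockwise from the notches.
- rib (a point): top of the small upright rib on the neck at the canister's +x, 4 mm wide, 3.5 mm proud; a like one at -x. The ridge points at these two ribs at half-way.
- cushion (a joint): grey sprung disc of radius 28.5 mm in the mouth, top 9 mm below the rim: how far it is pressed down, in m. The plug meets it when the flange is 8 mm above the rim; it pushes back 1 N there, rising evenly to 6.6 N when flush (0.008).
- catch_a (a joint): spring catch under the ledge at -45 degrees from the canister's x: outward travel in m, 0 at rest, up to 0.002 as a lug passes. A lug begins to push it 27 degrees beyond half-way; at 45 degrees beyond, it snaps into the lug's dimple (the click), after about 0.9 N m. The end stop is about 3 degrees further.
- catch_b (a joint): the same across the mouth, at 135 degrees.
- wedge: bystander: silver aluminium stepped measuring wedge, 140 x 30 mm, up to 29 mm high, lying loose; origin under its middle. It and the lid lie on either side of the canister, either way round.
- clip_a: bystander: orange plastic parcel clip, 85 x 30 x 20 mm, lying loose; origin under its middle.
- clip_b: bystander: a second orange parcel clip, the same.
- pen_holder: bystander: frosted acrylic pen cup, radius 37 mm, 98 mm high, pens up to 155 mm; loose; origin under its middle.
- scale: the black parcel scale with its rocker switch and a parcel on it, fixed at the left, 270 x 290 mm, with the parcel 162 mm high; origin under its middle.
Not all that is in view belongs to the job. Leave any brown, green or turquoise look-alike of the lid alone.

How it is judged:
By the outcome, as a careful person would: the job done as asked, in the order asked, and still so for the second after the job is handed in, while the arm keeps its last pose, push and grip.
It also fails if it takes over 45 s, if anything falls off the work surface, if the arm or the gripper's body presses on something with over 40 N, if the wrist force passes 120 N, or if a joint passes its speed limit or range.

ROBOT

A 7-joint arm with a two-finger parallel gripper is mounted at the origin on the work surface. World frame = base frame: x ahead of the robot, y to its left, z up, the work surface at z = 0. Lengths are in m, angles in rad, forces in N, time in s.
With the tool pointing down it reaches from about 0.425 to 0.95 m from the base axis. Payload 4.7 kg.
Tool frame: the origin (TCP) lies between the finger pads, 19 mm behind the fingertips; this is the grasp point; z points along the fingers, y is the line along which they close (so a half turn about z gives the same grasp; the last joint's range is limited). The gripper opens to 87 mm and grips with 3 to 60 N. Pads are 19 mm wide; open, the fingers measure 117 mm over their backs; the gripper's body (75 mm by 190 mm) begins 51 mm behind the grasp point.
Start: joints at [-1.356, 0.469, -0.049, 1.532, 0.024, 1.141, -0.082], TCP at [0.163, 0.655, 0.241] pointing down, gripper open.
Joint ranges: [-2.59, 2.59], [-0.33, 1.99], [-1.39, 1.29], [0.1, 2.45], [-1.04, 4.18], [0.21, 1.99], [-2.66, 2.66]. Speed limits (rad/s): [2.57, 2.57, 3.14, 3.14, 3.14, 3.14, 3.14].

INTERFACE

Orientations are given as a rotation vector (axis times angle).
In Python, from rig import ctrl gives the robot as it stands. The module is installed in compiled form; this text tells all that it offers. Calls block until the motion is done:
- ctrl.move_to(position, orientation): joint-space move of the TCP to a pose.
- ctrl.servo_line(position, vel=0.15, ori=None): straight line of the TCP; ori=None keeps the orientation; vel is the mean speed in m/s.
- ctrl.goto_joints(angles): joint-space move.
- ctrl.let_go() and ctrl.close_gripper(): open the fingers fully, or close them until they stop; the grip force is fixed at half the most.
- ctrl.dwell(seconds).
- ctrl.solve_ik(position, orientation): joint angles nearest the present ones, or None.
- ctrl.read_camera(name): name is "scene" or "top" or "wrist"; returns (picture, depth): 480x640x3 uint8, red, green, blue; 480x640 float32, m along the optical axis (not along the pixel's ray), 0 where there is no reading.
- ctrl.camera_info(name): a dict with "fov_y" (degrees; the focal length in pixels is half the picture's height over the tangent of half this angle, whatever the lens; pixels are square), "cx", "cy" (the principal point, pixels), "eye" and "orientation" of the camera in the world; the wrist camera has in their place "mount" (4x4, takes a point from camera to tool coordinates, whose origin is the TCP and whose axes are the flange's). Camera axes: x right, y down, z forward; pixel columns grow to the right and rows downward; lengths in m; the calibration is good to about 2 mm. A picture is of the moment at which its call begins: read the wrist's pose just before it. camera_info takes no time and is no camera call.
A pose or a line that the arm cannot do raises ctrl.PlanningError and nothing moves.
- ctrl.job_done(): hands the job in; it is judged then, once.
Trained networks look in the newest picture that a camera, given by its name, has taken for a name from the list of things; names that differ only in an ending like _2 or _b are one class to them, and where a whole thing is asked for, a point or a joint stands for the part that bears it (a point fixed in the world has none). Each returns a list of dicts, best first, with "confidence" (0 to 1); they miss things now and then, are a little off and sometimes report something else, mostly with a low value. They report only what shows in the picture. A call takes as long as a camera call. They do not tell look-alikes from the thing itself.
- ctrl.look_for(camera, query): "centre" ([x, y, z] in m, in world coordinates, good to about 4 mm: the middle of the surface that is visible of it).
- ctrl.place_of(camera, query): "centre" ([x, y, z] in m, in world coordinates, good to about 4 mm: a listed point, or the origin of a listed thing).
Readings, each from a call of its own:
- ctrl.read_time_s(): time.
- ctrl.read_joint_pos(): joint angles.
- ctrl.read_joint_vel(): joint speeds.
- ctrl.read_joint_torque(): joint torques, N m.
- ctrl.read_eef_pos(): TCP position.
- ctrl.read_ee_rot(): TCP orientation.
- ctrl.read_contact_force(): force on the tool from outside, world axes, zero at the start.
- ctrl.read_moment(): the same for the moment, N m.
- ctrl.read_grip_width(): finger opening in m.
- ctrl.read_grip_force(): force on a finger pad.
Only numpy, scipy, OpenCV 4.12 (cv2) and the standard library are available. Lean on these libraries where they do the work, as an engineer would, in place of code of your own. Each camera call takes 0.05 s, during which the arm holds its last target. There are 200 camera calls.

## Working session

There is one attempt and no reset: what is moved stays moved. The work goes in short steps, each a Python script; the robot and the scene stay as the last script left them, time stands still between calls to the robot, and variables do not carry over. Pictures are saved under pics/ and viewed, at most 10 in all, crops included, and the job is handed in when it is done.

```bash
mkdir -p pics
cat > h.py <<'E'
import numpy as np, cv2
from rig import ctrl
from scipy.spatial.transform import Rotation as R
def cam(name):
    if name=="wrist":
        p=np.array(ctrl.read_eef_pos()); r=R.from_rotvec(ctrl.read_ee_rot()).as_matrix()
    im,d=ctrl.read_camera(name); i=ctrl.camera_info(name)
    if name=="wrist":
        T=np.eye(4);T[:3,:3]=r;T[:3,3]=p;T=T@np.array(i["mount"])
    else:
        T=np.eye(4);o=np.array(i["orientation"]);T[:3,:3]=o if o.shape==(3,3) else R.from_rotvec(o).as_matrix();T[:3,3]=i["eye"]
    f=240/np.tan(np.radians(i["fov_y"])/2)
    v,u=np.mgrid[:480,:640]
    P=np.stack([(u-i["cx"])/f*d,(v-i["cy"])/f*d,d],-1)@T[:3,:3].T+T[:3,3]
    P[d==0]=np.nan
    return im,d,P
def save(n,im): cv2.imwrite("pics/"+n,im[:,:,::-1])
E
python3 - <<'E'
from h import *
for n in("scene","top"):
    im,d,P=cam(n);save(n+"1.png",im);np.save(n+"1.npy",P)
    for q in("lid","lid_grip","lug","mouth","notch","rib","canister"):
        print(n,q,[(np.round(e["centre"],3).tolist(),round(e["confidence"],2)) for e in ctrl.place_of(n,q)][:4])
print(ctrl.camera_info("wrist"),ctrl.camera_info("top"),ctrl.read_time_s(),ctrl.read_ee_rot())
E
```

```text
scene lid [([0.643, 0.403, 0.002], 0.96), ([0.362, 0.287, 0.001], 0.96), ([0.501, 0.307, -0.003], 0.87), ([0.512, 0.171, -0.002], 0.61)]
scene lid_grip [([0.512, 0.168, 0.046], 0.83), ([0.501, 0.307, 0.042], 0.81), ([0.638, 0.405, 0.048], 0.68), ([0.363, 0.292, 0.045], 0.66)]
scene lug [([0.485, 0.193, 0.003], 0.75), ([0.536, 0.325, 0.005], 0.73), ([0.611, 0.423, 0.006], 0.59), ([0.325, 0.306, 0.002], 0.58)]
scene mouth [([0.594, -0.023, 0.149], 0.92), ([0.512, -0.26, 0.002], 0.5)]
scene notch [([0.607, 0.01, 0.15], 0.63)]
scene rib [([0.634, -0.005, 0.154], 0.95)]
scene canister [([0.588, -0.022, 0.001], 0.66), ([0.594, -0.021, 0.149], 0.36)]
top lid [([0.366, 0.289, 0.003], 0.97), ([0.5, 0.307, -0.002], 0.75), ([0.514, 0.168, 0.001], 0.6)]
top lid_grip [([0.514, 0.175, 0.043], 0.91), ([0.638, 0.404, 0.046], 0.81), ([0.504, 0.304, 0.044], 0.8), ([0.36, 0.294, 0.048], 0.7)]
top lug [([0.612, 0.428, 0.001], 0.96), ([0.534, 0.324, 0.007], 0.91), ([0.328, 0.306, 0.008], 0.89), ([0.483, 0.191, 0.004], 0.72)]
top mouth [([0.514, -0.262, 0.007], 0.7), ([0.59, -0.024, 0.149], 0.64)]
top notch [([0.607, 0.007, 0.15], 0.61)]
top rib [([0.633, -0.004, 0.146], 0.73)]
top canister [([0.587, -0.022, -0.002], 0.73)]
{'fov_y': 67.10949315459712, 'cx': 324.93162688791904, 'cy': 237.53758810069928, 'mount': array([[ 8.60332620e-05, -9.61044499e-01, -2.76393675e-01,
         7.60423401e-02],
       [ 9.99999996e-01,  7.62150754e-05,  4.62643822e-05,
        -1.38098583e-04],
       [-2.33967652e-05, -2.76393678e-01,  9.61044502e-01,
        -1.44183842e-01],
       [ 0.00000000e+00,  0.00000000e+00,  0.00000000e+00,
         1.00000000e+00]])} {'fov_y': 43.083485448703286, 'cx': 314.78738460393413, 'cy': 236.20475564445567, 'eye': array([0.26646178, 0.15042745, 1.55253906]), 'orientation': array([-2.06795007,  2.16277354, -0.22174793])} 0.8 [-3.81976565e-01 -3.11823415e+00 -2.71978279e-04]
```

View pics/scene1.png

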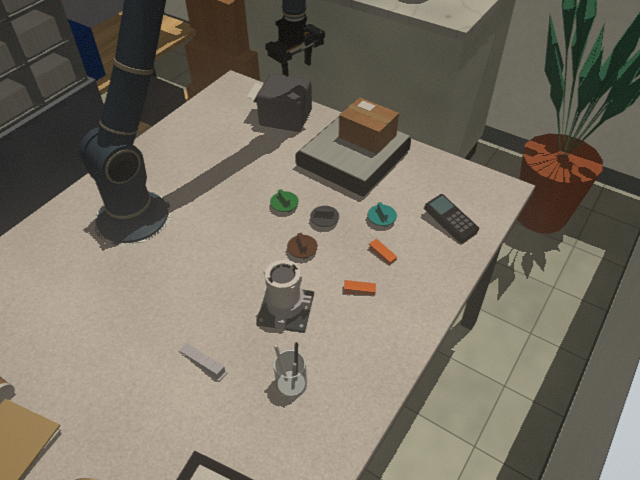

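View pics/top1.png

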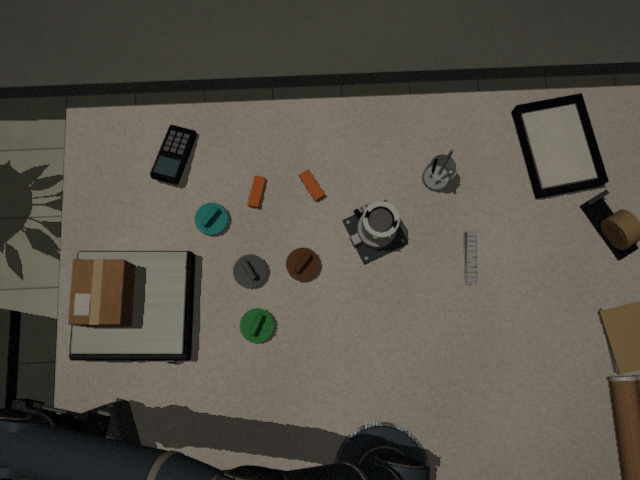

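The dark-grey lid is at top pixel (251,271), about (0.50, 0.307). The look-alikes are brown (303,265), green (258,326) and turquoise (212,219). The canister mouth is at top pixel (381,218).

```bash
cat >> h.py <<'E'
def down(deg):
    a=np.radians(deg);x=np.array([np.cos(a),np.sin(a),0]);z=np.array([0,0,-1.])
    return R.from_matrix(np.stack([x,np.cross(z,x),z],1)).as_rotvec()
E
python3 - <<'E'
from h import *
for o in(0,180):
    for p,y in (((.5,.307,.044),30),((.5,.307,.2),30),((.59,-.022,.25),62),((.59,-.022,.177),62),((.59,-.022,.177),17)):
        q=ctrl.solve_ik(p,down(y+o)); print(o,p,y,None if q is None else np.round(q,2))
for yaw in (210,30):
    try: ctrl.move_to((.5,.307,.22),down(yaw)); break
    except ctrl.PlanningError as e: print(e)
im,d,P=cam("wrist");save("w1.png",im);np.save("w1.npy",P)
print(yaw,ctrl.read_eef_pos(),ctrl.read_time_s())
for q in("lid","lid_grip","lug"):
    print(q,[(np.round(e["centre"],4).tolist(),round(e["confidence"],2)) for e in ctrl.place_of("wrist",q)][:4])
E
```

```text
0 (0.5, 0.307, 0.044) 30 [-0.96  0.6   0.45  1.93 -0.4   0.7  -1.31]
0 (0.5, 0.307, 0.2) 30 [-1.04  0.4   0.54  1.82 -0.24  0.99 -1.44]
0 (0.59, -0.022, 0.25) 62 [-0.59  0.38  0.74  1.76 -0.29  1.11 -0.25]
0 (0.59, -0.022, 0.177) 62 [-0.56  0.47  0.71  1.84 -0.36  0.97 -0.18]
0 (0.59, -0.022, 0.177) 17 [-0.62  0.49  0.81  1.84 -0.42  0.99 -0.91]
180 (0.5, 0.307, 0.044) 30 [-0.57  0.56 -0.07  1.91  0.06  0.67  1.42]
180 (0.5, 0.307, 0.2) 30 [-0.6   0.36 -0.03  1.8   0.01  0.98  1.46]
180 (0.59, -0.022, 0.25) 62 [ 0.77  0.59 -1.17  1.69  0.57  1.26  2.12]
180 (0.59, -0.022, 0.177) 62 [ 0.76  0.69 -1.18  1.77  0.7   1.17  2.02]
180 (0.59, -0.022, 0.177) 17 [-0.39  0.42  0.46  1.83 -0.23  0.94  2.04]
210 [0.49942148 0.30830955 0.22004644] 2.6167
lid [([0.511, 0.1699, -0.0001], 0.82), ([0.3632, 0.2872, -0.0014], 0.79), ([0.5002, 0.3058, -0.0009], 0.71)]
lid_grip [([0.5134, 0.167, 0.0469], 0.95), ([0.5024, 0.3097, 0.0428], 0.94), ([0.6467, 0.4027, 0.0406], 0.92), ([0.3582, 0.2919, 0.0441], 0.69)]
lug [([0.6086, 0.4248, 0.0026], 0.91), ([0.5298, 0.324, 0.0036], 0.57), ([0.3299, 0.3067, 0.0081], 0.57), ([0.4875, 0.1979, 0.0096], 0.56)]
```

View pics/w1.png

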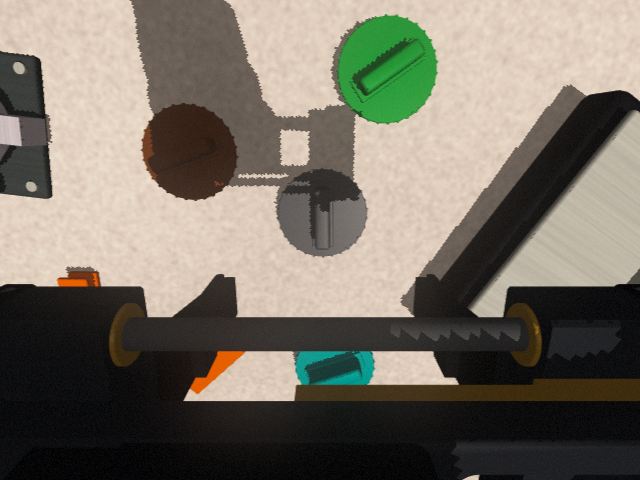

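The dark lid is at wrist pixel (322,213), with its ridge almost vertical in the picture, so tool x already nearly follows the ridge. Next I fit its pose from the depth image.

```bash
cat >> h.py <<'E'
def ridge(P,c,rmax=.045,z0=.0,top=.048,tol=.004):
    "ridge centre and angle (mod 180) from its top points; flange circle centre"
    m=(np.hypot(P[...,0]-c[0],P[...,1]-c[1])<rmax)
    t=P[m&(abs(P[...,2]-z0-top)<tol)][:,:2]
    (cx,cy),wh,a=cv2.minAreaRect((t*1e3).astype(np.float32))
    if wh[0]<wh[1]: a+=90
    f=P[m&(abs(P[...,2]-z0-.022)<tol)][:,:2]
    (fx,fy),fr=cv2.minEnclosingCircle((f*1e3).astype(np.float32))
    ev=np.linalg.eigh(np.cov((t-t.mean(0)).T))[1][:,1]
    return dict(c=(cx,cy),wh=wh,a=a%180,pca=np.degrees(np.arctan2(ev[1],ev[0]))%180,n=len(t),fl=(fx,fy,fr),ztop=np.median(P[m&(abs(P[...,2]-z0-top)<tol)][:,2]))
E
python3 - <<'E'
from h import *
P=np.load("w1.npy"); print(ridge(P,(.5,.307),.05))
Q=np.load("top1.npy"); print(ridge(Q,(.5,.307),.05))
print("ctr", P[300:301,120:121] , np.nanmedian(P[60:120,260:300,2]))
print(ctrl.read_eef_pos(),ctrl.read_joint_vel())
E
```

```text
{'c': (499.85552978515625, 305.06915283203125), 'wh': (55.92410659790039, 13.755375862121582), 'a': 30.257774353027344, 'pca': np.float64(30.780810811655726), 'n': 931, 'fl': (499.9867248535156, 305.02130126953125, 44.169620513916016), 'ztop': np.float64(0.04828123123662792)}
{'c': (500.7503967285156, 306.33673095703125), 'wh': (55.651180267333984, 13.661320686340332), 'a': 30.246110916137695, 'pca': np.float64(30.430775381056577), 'n': 93, 'fl': (500.5043029785156, 306.8725891113281, 43.84193420410156), 'ztop': np.float64(0.047051364843590404)}
ctr [[[nan nan nan]]] 0.0006816814116201719
[0.49956391 0.3078969  0.21997145] [0.00094786 0.00031029 0.00264399 0.00281024 0.00110392 0.00071349
 0.00208074]
```

Run:
```python
from h import *
for k,yaw in enumerate((220,62)):
    ctrl.move_to((.59,-.022,.31),down(yaw)); ctrl.dwell(.4)
    im,d,P=cam("wrist");save(f"c{k}.png",im);np.save(f"c{k}.npy",P)
    print(yaw,ctrl.read_eef_pos(),np.round(ctrl.read_joint_pos(),2),ctrl.read_time_s())
    for q in("mouth","notch","rib"):
        print(q,[(np.round(e["centre"],4).tolist(),round(e["confidence"],2)) for e in ctrl.place_of("wrist",q)][:4])
    m=(abs(P[...,2]-.15)<.004)&(np.hypot(P[...,0]-.59,P[...,1]+.022)<.06)
    t=P[m]; print(len(t),np.median(t[:,2]),cv2.minEnclosingCircle((t[:,:2]*1e3).astype(np.float32)))
a=np.hstack([cv2.resize(cv2.imread(f"pics/c{k}.png"),(400,300)) for k in(0,1)]);cv2.imwrite("pics/cc.png",a)
```

```text
220 [ 0.58999742 -0.02169439  0.30992244] [-0.1   0.28  0.09  1.66 -0.03  1.21  2.26] 4.5417
mouth [([0.591, -0.0231, 0.1551], 0.8)]
notch [([0.6067, 0.0132, 0.1482], 0.94), ([0.7128, 0.2864, 0.0013], 0.48)]
rib [([0.6333, -0.0041, 0.149], 0.97), ([0.7098, 0.281, 0.001], 0.24)]
3708 0.1505803242247228 ((590.9588623046875, -21.047039031982422), 47.47529983520508)
62 [ 0.59001096 -0.02203055  0.31000852] [-0.45  0.3   0.53  1.68 -0.16  1.21 -0.37] 7.3833
mouth [([0.5896, -0.0237, 0.151], 0.9)]
notch [([0.6056, 0.0148, 0.1463], 0.93)]
rib [([0.6298, -0.004, 0.1499], 0.65), ([0.5901, -0.0215, 0.1521], 0.3)]
3739 0.15067698225414916 ((590.8226318359375, -20.804035186767578), 47.410545349121094)
```

View pics/cc.png

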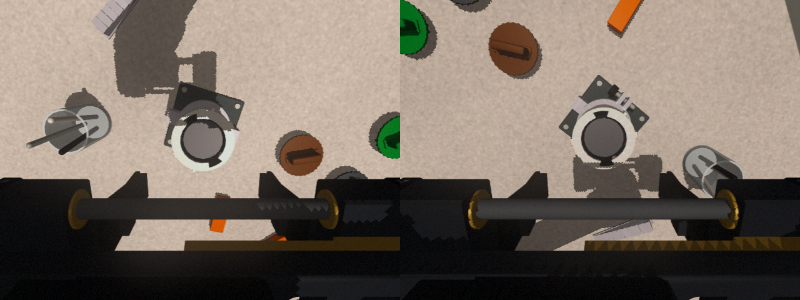

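The mouth shows at (203,135) on the left and (603,137) on the right. In the yaw-62 view its notches are nearly vertical. Now the angles.

Run:
```python
from h import *
from scipy.optimize import least_squares
for k in(0,1):
    P=np.load(f"c{k}.npy"); c=np.array([.5909,-.0209])
    m=(abs(P[...,2]-.1506)<.003)&(np.hypot(*(P[...,:2]-c).transpose(2,0,1))<.06)
    t=P[m][:,:2]
    # centre from boundary of outer circle (excluding rib areas)
    for _ in range(5):
        v=t-c; r=np.hypot(*v.T); a=np.degrees(np.arctan2(v[:,1],v[:,0]))
        E=[];I=[]
        for b in range(-180,180,3):
            s=(a>=b)&(a<b+3)
            if abs((b+1.5-18+90)%180-90)<6 or s.sum()<8: continue
            E.append(t[s][np.argmax(r[s])])
            if abs((b+1.5-63+90)%180-90)>25: I.append(t[s][np.argmin(r[s])])
        E=np.array(E);I=np.array(I)
        fit=lambda Q:least_squares(lambda p:np.hypot(Q[:,0]-p[0],Q[:,1]-p[1])-p[2],[*c,.04],loss="soft_l1",f_scale=.0005).x
        fo=fit(E);fi=fit(I);c=(fo[:2]+fi[:2])/2
    print("outer",fo,"inner",fi)
    w=r>.0457; aa=np.radians(2*a[w]); print("rib",w.sum(),np.degrees(np.arctan2(np.sin(aa).sum(),np.cos(aa).sum()))/2)
    for s0 in (63,243):
        d=(a-s0+180)%360-180; s=(r>.033)&(r<.038)&(abs(d)<45)
        h=np.sort(d[s]); g=np.argmax(np.diff(h)); print("notch",s0+(h[g]+h[g+1])/2,"width",h[g+1]-h[g])
```

```text
outer [ 0.59109884 -0.02148559  0.0437203 ] inner [ 0.590997   -0.02159726  0.03170024]
rib 22 23.217798722275823
notch 67.86077364865658 width 27.71383005001408
notch 248.07647471035196 width 29.04548216410427
outer [ 0.59075898 -0.02083457  0.04375997] inner [ 0.59085298 -0.02070582  0.03167104]
rib 22 23.156264706855666
notch 68.28358506364208 width 28.528420676141877
notch 249.68091571180784 width 24.340904079539257
```

Run:
```python
from h import *
o=down(30.4)
ctrl.move_to((.5,.3056,.12),o); ctrl.dwell(.3)
ctrl.servo_line((.5,.3056,.0445),vel=.06); ctrl.dwell(.2)
print(ctrl.read_eef_pos(),ctrl.read_contact_force())
ctrl.close_gripper(); print(ctrl.read_grip_width(),ctrl.read_grip_force(),ctrl.read_eef_pos())
ctrl.servo_line((.5,.3056,.25),vel=.15); ctrl.dwell(.2)
print(ctrl.read_grip_width(),ctrl.read_contact_force(),ctrl.read_eef_pos(),ctrl.read_time_s())
ctrl.move_to((.5909,-.0211,.26),down(68.2)); ctrl.dwell(.4)
print(ctrl.read_eef_pos(),np.round(ctrl.read_joint_pos(),2),ctrl.read_time_s(),ctrl.read_contact_force(),ctrl.read_moment())
im,d,P=cam("wrist");save("g.png",im);np.save("g.npy",P)
```

```text
[0.50009231 0.30573914 0.04478606] [-0.09535313  0.32418673 -0.3235546 ]
0.01366199557954437 29.99555754940957 [0.49999519 0.30556228 0.04447877]
0.013956923445066991 [ 0.2841504  -1.15349158 -0.53490055] [0.49981115 0.30543601 0.24936907] 13.775
[ 0.59091063 -0.02064741  0.25997027] [-0.44  0.34  0.52  1.74 -0.19  1.11 -0.24] 15.4583 [-0.51183869 -0.13877982 -0.34364867] [-0.06889707  0.08031057 -0.02446906]
```

View pics/g.png

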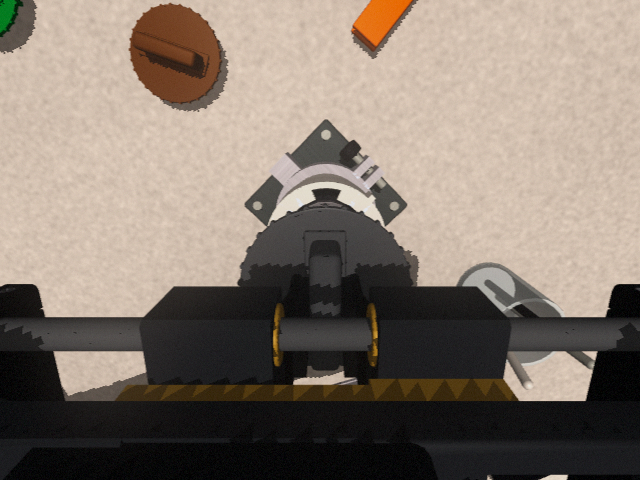

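The lid hangs in the grip (flange around (325,270)), its ridge pointing at the far notch (327,193). A quick check of how it sits in the hand:

Run:
```python
from h import *
P=np.load("g.npy")
v=np.arange(480)[:,None]+0*P[...,0]
m=(abs(P[...,2]-.238)<.006)&(np.hypot(P[...,0]-.5909,P[...,1]+.0211)<.05)
m[275:]=False
t=P[m];A=np.c_[t[:,:2]-[.5909,-.0211],np.ones(len(t))];s=np.linalg.lstsq(A,t[:,2],rcond=None)[0]
print(len(t),"slope deg",np.degrees(s[:2]),"z at axis",s[2])
from scipy.optimize import least_squares
a=np.degrees(np.arctan2(t[:,1]+.0211,t[:,0]-.5909));r=np.hypot(t[:,1]+.0211,t[:,0]-.5909)
E=np.array([t[(a//3)==b][np.argmax(r[(a//3)==b])] for b in np.unique(a//3) if ((a//3)==b).sum()>10])
print(least_squares(lambda p:np.hypot(E[:,0]-p[0],E[:,1]-p[1])-.043,[.59,-.02],loss="soft_l1",f_scale=.0005).x)
k=(abs(P[...,2]-.264)<.004)&(np.hypot(P[...,0]-.5909,P[...,1]+.0211)<.032)
q=P[k][:,:2];print(len(q),len(q)>5 and cv2.minAreaRect((q*1e3).astype(np.float32)))
```

```text
7993 slope deg [-0.22062516 -0.46441034] z at axis 0.23863555731514643
[ 0.59078136 -0.02001145]
3055 ((588.4701538085938, -18.660823822021484), (55.84492874145508, 31.53764533996582), 53.16960525512695)
```

Run:
```python
from h import *
f0=np.array(ctrl.read_contact_force()); x,y=.5910,-.0214
for z,v in((.2,.08),(.194,.04),(.190,.03),(.187,.03),(.184,.03),(.181,.03),(.179,.03),(.178,.02),(.1775,.02)):
    ctrl.servo_line((x,y,z),vel=v,ori=down(68.2)); ctrl.dwell(.15)
    f=np.array(ctrl.read_contact_force())-f0
    print(z,np.round(ctrl.read_eef_pos(),4),np.round(f,1),np.round(ctrl.read_moment(),2),ctrl.read_grip_width())
    if f[2]>14 or np.hypot(*f[:2])>8: break
print(ctrl.read_time_s(),np.degrees(R.from_rotvec(ctrl.read_ee_rot()).as_matrix()[:2,0]))
im,d,P=cam("scene");save("s2.png",im[220:370,200:400].repeat(4,0).repeat(4,1))
```

```text
0.2 [ 0.5914 -0.0215  0.2007] [ 0.3 -0.1 -0.1] [-0.11  0.08  0.02] 0.013377654014647973
0.194 [ 0.591  -0.0214  0.194 ] [-0.1 -0.1 -0.6] [-0.04  0.06  0.05] 0.01394798522606155
0.19 [ 0.591  -0.0214  0.19  ] [ 0.6  1.  -1.4] [-0.09  0.09  0.06] 0.013641064652321169
0.187 [ 0.591  -0.0214  0.1869] [ 0.4  0.2 -1. ] [-0.18 -0.1  -0.06] 0.013795591050699985
0.184 [ 0.5912 -0.0214  0.1842] [0.6 0.1 1. ] [-0.12 -0.02  0.01] 0.013552077038312876
0.181 [ 0.5913 -0.0214  0.1813] [0.8 0.3 3.7] [-0.12 -0.04  0.04] 0.01376385722653904
0.179 [ 0.5913 -0.0214  0.1792] [0.6 0.7 4.6] [-0.07 -0.04 -0.04] 0.013987221290932338
0.178 [ 0.5913 -0.0214  0.1782] [1.1 0.5 5.6] [-0.02 -0.09 -0.  ] 0.013833776309428229
0.1775 [ 0.5913 -0.0214  0.1777] [0.5 0.2 6.5] [-0.04 -0.08 -0.03] 0.013775305583120767
19.8417 [21.27872229 53.19795128]
```

Cushion force matches the insertion depth. Next: press flush, then turn in small steps.

Run:
```python
from h import *
x,y=.5910,-.0214; F0=-.4
def rep(t):
    M=R.from_rotvec(ctrl.read_ee_rot()).as_matrix(); f=np.array(ctrl.read_contact_force())
    print(t,np.round(ctrl.read_eef_pos(),4),"yaw",round(np.degrees(np.arctan2(M[1,0],M[0,0])),2),np.round(f,1),np.round(ctrl.read_moment(),2),round(ctrl.read_time_s(),1)); return f
z=.1775
while z>.1755:
    z-=.0005; ctrl.servo_line((x,y,z),vel=.02,ori=down(68.2)); ctrl.dwell(.15); f=rep("z%.4f"%z)
    if f[2]>10: break
for a in np.linspace(68.2,23.2,10)[1:]:
    ctrl.move_to((x,y,z),down(a)); ctrl.dwell(.05); f=rep("a%.1f"%a)
    if abs(ctrl.read_moment()[2])>.5 or f[2]>25: print("stop");break
```

```text
z0.1770 [ 0.5913 -0.0214  0.1775] yaw 68.2 [-0.5 -0.3  7.4] [-0.    0.12 -0.04] 20.3
z0.1765 [ 0.5913 -0.0214  0.1774] yaw 68.2 [-0.5  0.7  9.5] [-0.03  0.33  0.01] 20.7
z0.1760 [ 0.5913 -0.0214  0.1774] yaw 68.2 [-2.4  1.1 12.3] [-0.02  0.56  0.01] 21.1
a63.2 [ 0.5915 -0.0215  0.1774] yaw 63.16 [-1.1  0.8 11.9] [-0.01  0.43 -0.11] 21.4
a58.2 [ 0.5917 -0.0216  0.1774] yaw 58.16 [-0.7  0.2 11.5] [-0.09  0.4  -0.16] 21.7
a53.2 [ 0.5918 -0.0218  0.1774] yaw 53.15 [-1.2 -0.3 10.9] [-0.04  0.37 -0.15] 22.0
a48.2 [ 0.5917 -0.0219  0.1774] yaw 48.15 [-1.2  0.2 10.5] [-0.12  0.39 -0.1 ] 22.3
a43.2 [ 0.5918 -0.022   0.1774] yaw 43.15 [-0.5 -1.1 10.9] [-0.17  0.37 -0.13] 22.6
a38.2 [ 0.5918 -0.022   0.1774] yaw 38.14 [ 0.  -0.6 11.2] [-0.19  0.37 -0.15] 22.9
a33.2 [ 0.5917 -0.0221  0.1774] yaw 33.14 [ 0.3 -0.7 11.4] [-0.22  0.39 -0.14] 23.2
a28.2 [ 0.5917 -0.0221  0.1774] yaw 28.14 [-0.2 -0.4 11.8] [-0.1   0.47 -0.11] 23.5
a23.2 [ 0.5917 -0.0221  0.1774] yaw 23.14 [-0.8  0.2 11.1] [-0.08  0.35 -0.1 ] 23.8
```

Run:
```python
from h import *
ctrl.dwell(.3)
im,d,P=cam("wrist");save("f.png",im)
im2,_,_=cam("scene")
c=np.array(ctrl.read_eef_pos())
m=(abs(P[...,2]-.155)<.006)&(np.hypot(P[...,0]-c[0],P[...,1]-c[1])<.043);m[275:]=False
t=P[m];A=np.c_[t[:,:2]-c[:2],np.ones(len(t))];print(np.linalg.lstsq(A,t[:,2],rcond=None)[0],np.percentile(t[:,2],[5,50,95]))
print(ctrl.read_contact_force(),ctrl.read_grip_force(),np.abs(ctrl.read_joint_vel()).max(),ctrl.read_time_s())
a=cv2.resize(im[120:320,170:470],(480,320));b=cv2.resize(im2[210:340,230:350],(295,320),interpolation=cv2.INTER_CUBIC)
save("ff.png",np.hstack([a,b]))
```

```text
[-0.01291756 -0.00348256  0.15628423] [0.15461838 0.15582672 0.15841155]
[-0.15548671 -0.28121424 12.00956911] 30.011093225330114 0.002035329997337292 24.1917
```

View pics/ff.png

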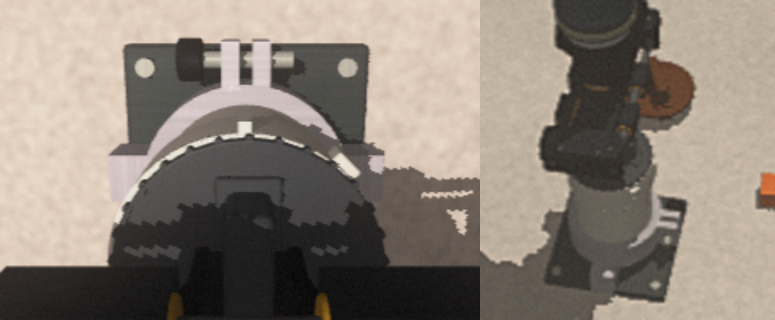

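The lid's flange top is at z of about 0.155, which is flush. The ridge axis (x≈248) points at the rib (245,128), and the push is a steady 12 N.

```bash
python3 -c "
from rig import ctrl
print(ctrl.job_done())"
```

```text
the job is handed in; nothing more can be done
None
```

I handed the job in at about 24 s with the dark lid through the notches, pressed flush and turned 45° clockwise to half-way; it's still gripped by its ridge, which points at the rib, and I stopped short of the catches (not read directly).

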